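Slacken the belt grinder and hold it for a new belt

TASK

The sanding belt has snapped off the bench belt grinder: press the big mushroom stop button on the push-button station right down to its stop (leave the small shrouded start button alone), then take the grinder's draw handle and pull the spring-loaded tension slide out until its pointer is level with the point of the marker clip on the rail. Finish holding the handle there, pointer on the mark, so that your colleague can slip the new belt over the wheels; do not let go at the end, and leave the other things on the bench where they are.

Things in the scene. Friction and masses are not known exactly. Their poses are not given: they have to be found in the camera images.
- grinder: Bench belt grinder without its belt, fixed, 530 mm long. x runs level from the handle end to the idler end, so the handle pulls out along -x; y: motor side; z up. Origin on the bench under the guide's handle end. Rails, tops 82 mm up, from x = 10 to 400 mm; drive wheel and motor start at x = 145 mm and rise to 229 mm; the idler wheel at x = 500 mm moves with the slide.
- draw_handle: Stirrup handle on the end of the tension slide, moving with it; axes as the grinder's, origin on the grinder's when home. A level wooden grip, 18 mm thick and 84 mm long, lies along y between two 12 mm side arms (92 mm clear between them); behind it 61 mm clear to a cross piece, top 78 mm above the bench. Free above; 59 mm of air below.
- handle_grip (a point): Middle of the round wooden grip, 68 mm above the bench, 110 mm in front (-x) of the grinder's origin when home. Take it from above with the fingers closing along the grinder's x axis: one finger before the grip, one behind it, inside the stirrup.
- draw_slide (a joint): How far the tension slide is pulled out (m): 0 home, 0.080 end stop. The spring pulls it home at once if it is let go: about 6 N at the start, about 12 N at 30 mm and 17 N at 60 mm (180 N/m).
- pointer_tip (a point): Tip of the dark steel pointer on the slide, 90 mm above the bench, 22 mm to +y of the slide's middle and pointing +y at the marker's rail; it moves with the slide. 90 mm behind the grinder's origin when home.
- mark_tip (a point): Point of the brass marker clip clamped on the +y rail, 90 mm above the bench, facing the pointer across a 4 mm gap in y. Its axes are parallel to the grinder's. The pull that brings the pointer level is the distance along the grinder's x axis from mark to pointer, 26 to 64 mm from home.
- switch_station: Grey box 80 x 150 x 60 mm high, fixed on the bench, with two black push buttons on its top. Origin at the centre of its underside, z up; the stop button is at y = +36 mm, the start button at y = -38 mm, where the conduit also leaves.
- stop_top (a point): Centre of the top of the stop button: mushroom head of 40 mm diameter, 92 mm above the bench, standing 32 mm above the box. It is pressed straight down.
- stop_button (a joint): How far the stop button is pressed (m): 0 up, 0.010 at its stop. Springs back; needs about 2 N to start and 7 N at the stop.
- start_button (a joint): How far the start button is pressed (m): 0 up, 0.005 fully in. Flat button of 27 mm diameter inside a steel collar (38 mm across, 71 mm above the bench), 2 mm below the collar's rim. Not to be pressed.
- shoe_last: Loose wooden shoe last, 260 x 88 x 114 mm high, sole down. Origin at the middle of its sole, toe to its +x. Leave alone.
- jar: Loose clip-lid glass jar, 78 mm diameter, 95 mm high, origin under its centre. Leave alone.
- tub: Loose open white plastic tub of tacks, 114 mm diameter, 50 mm high, origin under its centre. Leave alone.

How it is judged:
By the outcome, as a careful person would: the job done as asked, in the order asked, and still so for the second after the job is handed in, while the arm keeps its last pose, push and grip.
It also fails if it takes over 45 s, if anything falls off the work surface, if the arm or the gripper's body presses on something with over 40 N, if the wrist force passes 120 N, or if a joint passes its speed limit or range.

ROBOT

A 7-joint arm with a two-finger parallel gripper is mounted at the origin on the work surface. World frame = base frame: x ahead of the robot, y to its left, z up, the work surface at z = 0. Lengths are in m, angles in rad, forces in N, time in s.
With the tool pointing down it reaches from about 0.4 to 0.85 m from the base axis. Payload 6.9 kg.
Tool frame: the origin (TCP) lies midway between the tips of the shut fingers; the grasp point (between the pads) lies 19 mm behind it; z points along the fingers, y is the line along which they close (so a half turn about z gives the same grasp; the last joint's range is limited). The gripper opens to 85 mm and grips with 20 to 120 N. Pads are 22 mm wide; open, the fingers measure 114 mm over their backs; the gripper's body (76 mm by 85 mm) begins 54 mm behind the grasp point. The pads swing forward as they close: fully open they stand 13 mm farther back than shut.
Start: joints at [-1.022, 0.507, -0.238, 1.5, 0.126, 1.149, -0.155], TCP at [0.268, 0.564, 0.231] pointing down, gripper open.
Joint ranges: [-3.08, 3.08], [-0.24, 2.05], [-1.43, 1.35], [0, 2.5], [-1.52, 4.66], [0.17, 1.96], [-2.89, 2.89]. Speed limits (rad/s): [2.39, 2.39, 3.14, 3.14, 3.14, 3.14, 3.14].

INTERFACE

Orientations are given as a rotation vector (axis times angle).
In Python, from plant import robot gives the robot as it stands. The module is installed in compiled form; this text tells all that it offers.
- The arm moves only by the shell command python3 -m handwheel 'ROWS' [FORCE]. ROWS is a JSON object whose one key "moves" holds a list of rows, each a list of 3 entries, a list of its own where there are three numbers: the shift along the world's x, y, z in units of 30 mm (1.0 is 30 mm), then the turn, a rotation vector about the world's x, y, z in units of 5 degrees (1.0 is 5 degrees), then the finger opening in mm, from 0 to 85.4. In form: {"moves": [[[tx, ty, tz], [ax, ay, az], hand], ...]}. A call has 1 to 5 rows; each row is the pose to reach, as a shift and turn from the pose commanded when the call began; what a row does not reach only later rows make up. A row lasts 1/12 s, in which the tool goes at most 41.7 mm and 7.16 degrees, less where a joint would pass 70% of its speed; a pose out of reach is approached as far as the arm can. A call with a gripper value outside its range is refused whole. The fingers move at their own pace and stop on an object; FORCE is the grip in N (left out, the last holds). Time passes only in rows, so rows that repeat a pose let the fingers close. It gives the time, the measured TCP pose, the force, the opening and the grip force at its end, in the units of the state.
- robot.get_obs(): the state, without advancing time (a new reading comes with each control period).
- robot.grab_frame(name): name is "scene" or "top" or "wrist"; returns (picture, depth): 400x640x3 uint8, blue, green, red; 400x640 float32, m along the optical axis (not along the pixel's ray), 0 where there is no reading.
- robot.calibration(name): a dict with "intrinsics" (3x3 intrinsics, pixels), "xyz" and "attitude" of the camera in the world; the wrist camera has in their place "hand_eye" (4x4, takes a point from camera to tool coordinates, whose origin is the TCP and whose axes are the flange's). Camera axes: x right, y up, looking along -z (the intrinsics and any distortion apply to the point x, -y, -z); pixel columns grow to the right and rows downward; lengths in m; the calibration is good to about 2 mm. A picture is of the moment at which its call begins: read the wrist's pose just before it. calibration takes no time and is no camera call.
- robot.hand_in(): hands the job in; it is judged then, once.
The state is a dict: "time": time; "joint_pos": joint angles; "dq": joint speeds; "tau": joint torques, N m; "tcp_pos": TCP position; "tcp_rot": TCP orientation; "ft_force": force on the tool from outside, world axes, zero at the start; "moment": the same for the moment, N m; "width": finger opening in m; "finger_force": force on a finger pad.
Only numpy, scipy, OpenCV 4.12 (cv2) and the standard library are available. Lean on these libraries where they do the work, as an engineer would, in place of code of your own. Each camera call takes 0.05 s, during which the arm holds its last target. There are 200 camera calls.

## Working session

There is one attempt and no reset: what is moved stays moved. The work goes in short steps, Python scripts to look and compute and a shell command to move; the robot and the scene stay as the last step left them, time stands still between calls to the robot, and variables do not carry over. Pictures are saved under pics/ and viewed, at most 10 in all, crops included, and the job is handed in when it is done.

```bash
mkdir -p pics; cat > h.py <<'E'
import numpy as np,cv2
from plant import robot
from scipy.spatial.transform import Rotation as R
def campose(n):
    c=robot.calibration(n)
    K=np.array(c["intrinsics"])
    if n=="wrist":
        o=robot.get_obs();T=np.eye(4);T[:3,:3]=R.from_rotvec(o["tcp_rot"]).as_matrix();T[:3,3]=o["tcp_pos"]
        return K,T@np.array(c["hand_eye"])
    T=np.eye(4);a=np.array(c["attitude"]);T[:3,:3]=a if a.shape==(3,3) else R.from_rotvec(a).as_matrix() if a.size==3 else R.from_quat(a).as_matrix()
    T[:3,3]=c["xyz"];return K,T
def grab(n,tag):
    K,T=campose(n);im,d=robot.grab_frame(n);cv2.imwrite(f"pics/{tag}.png",im);np.savez(f"pics/{tag}.npz",im=im,d=d,K=K,T=T);return im,d,K,T
def pts(d,K,T):
    v,u=np.mgrid[:d.shape[0],:d.shape[1]]
    x=(u-K[0,2])/K[0,0]*d;y=(v-K[1,2])/K[1,1]*d
    return np.stack([x,-y,-d],-1)@T[:3,:3].T+T[:3,3]
E
python3 - <<'E'
from h import *
for n in("scene","top","wrist"):
    c=robot.calibration(n);print(n,c)
print(robot.get_obs())
for n in("scene","top","wrist"): grab(n,n+"0")
a=cv2.imread("pics/scene0.png");b=cv2.imread("pics/top0.png")
E
```

```text
scene {'intrinsics': array([[448.39646795,   0.        , 320.61857804],
       [  0.        , 448.39646795, 205.74505155],
       [  0.        ,   0.        ,   1.        ]]), 'xyz': array([ 1.24167002, -0.29975552,  0.91071963]), 'attitude': array([0.67900206, 0.34817628, 0.94825248])}
top {'intrinsics': array([[411.00731139,   0.        , 318.07088576],
       [  0.        , 411.00731139, 202.32053244],
       [  0.        ,   0.        ,   1.        ]]), 'xyz': array([0.48788665, 0.14813837, 1.16873124]), 'attitude': array([ 0.09218516, -0.10859649, -1.58333966])}
wrist {'intrinsics': array([[304.79659467,   0.        , 321.96654286],
       [  0.        , 304.79659467, 198.48481093],
       [  0.        ,   0.        ,   1.        ]]), 'hand_eye': array([[-1.76269052e-06,  9.58692452e-01,  2.84444691e-01,
         7.13379815e-02],
       [ 9.99997499e-01, -6.34470399e-04,  2.14461612e-03,
         9.22405549e-04],
       [ 2.23649902e-03,  2.84443983e-01, -9.58690053e-01,
        -1.41491020e-01],
       [ 0.00000000e+00,  0.00000000e+00,  0.00000000e+00,
         1.00000000e+00]])}
{'time': 0.0, 'joint_pos': array([-1.02149294,  0.5083283 , -0.23753671,  1.5011695 ,  0.12573108,
        1.14892316, -0.15482372]), 'dq': array([-3.95025394e-05, -1.13307043e-04, -7.89669176e-05,  9.66726969e-04,
       -2.65945186e-04, -1.79258053e-03, -4.67747416e-04]), 'tau': array([-2.56395215e-04, -6.20594501e+01, -2.18661569e+00, -2.49655509e+01,
        1.28056988e-02,  1.20314772e-02, -3.83215337e-06]), 'tcp_pos': array([0.26820925, 0.56393982, 0.23042339]), 'tcp_rot': array([-6.91310331e-01, -3.06423664e+00,  2.83037106e-03]), 'ft_force': array([-0.26346285,  0.46860669, -0.029562  ]), 'moment': array([-0.00707528, -0.01041291, -0.02090265]), 'finger_force': 0.0, 'width': 0.08580818464297515}
```

View pics/top0.png

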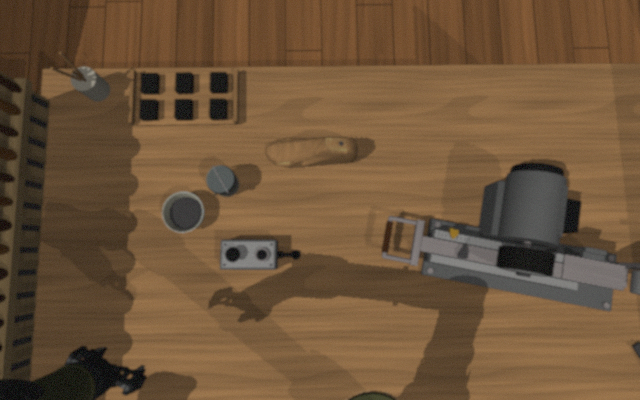

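View pics/scene0.png

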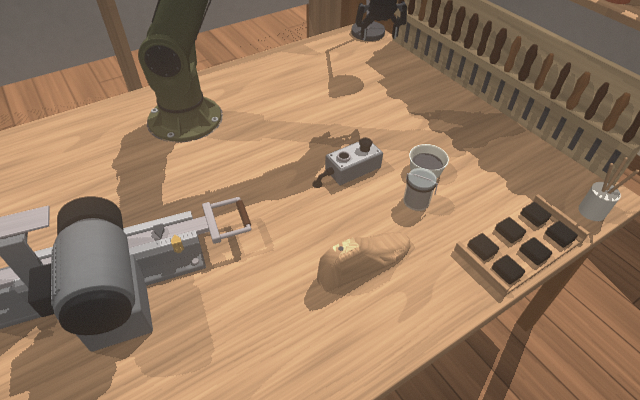

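The top view shows the stop button at (233,254), the start button at (261,254), the grip at about (388,238) and the brass clip at (454,232). The scene view shows the stop head at (365,144), the grip at about (240,215), the pointer at (158,232) and the clip at (177,243).

```bash
python3 - <<'E'
from h import *
for n,bx in(("top",(205,205,480,280)),("scene",(140,130,400,270))):
    z=np.load(f"pics/{n}0.npz");P=pts(z["d"],z["K"],z["T"])
    u0,v0,u1,v1=bx
    np.save(f"pics/{n}P.npy",P)
    L=[(233,254),(261,254),(248,240),(388,238),(387,226),(389,247),(403,240),(454,232),(436,229)] if n=="top" else [(365,144),(344,155),(240,215),(236,204),(248,228),(177,243),(158,232)]
    for u,v in L: print(n,u,v,P[v,u].round(4))
    # mushroom head: points z 80-100mm near station ; grip height 60-80
    s=L[0];c=P[s[1],s[0]]
    m=(np.linalg.norm(P[...,:2]-c[:2],axis=-1)<.04)&(P[...,2]>.083)&(P[...,2]<.1)
    q=P[m];print("head",m.sum(),q.mean(0).round(4),((q.min(0)+q.max(0))/2).round(4),np.ptp(q,axis=0).round(3))
a=cv2.imread("pics/top0.png")[205:275,375:475];b=cv2.imread("pics/scene0.png")[190:270,140:260]
a=cv2.resize(a,None,fx=5,fy=5,interpolation=cv2.INTER_CUBIC);b=cv2.resize(b,(500,333),interpolation=cv2.INTER_CUBIC)
a=np.clip(a*1.6,0,255).astype(np.uint8)
cv2.imwrite("pics/crop.png",np.vstack([a[:260],b]))
E
```

```text
top 233 254 [0.4939 0.3592 0.089 ]
top 261 254 [0.4929 0.2892 0.0672]
top 248 240 [0.5307 0.3248 0.0616]
top 388 238 [ 0.5298 -0.0484  0.0771]
top 387 226 [ 0.5618 -0.0473  0.0745]
top 389 247 [ 0.5073 -0.0639  0.0012]
top 403 240 [ 0.5264 -0.1044  0.0014]
top 454 232 [ 0.5423 -0.2199  0.0916]
top 436 229 [ 0.5552 -0.1949  0.0178]
head 181 [0.4933 0.3601 0.0898] [0.4939 0.3609 0.0895] [0.036 0.039 0.012]
scene 365 144 [0.5049 0.3501 0.0919]
scene 344 155 [0.4928 0.2877 0.0713]
scene 240 215 [ 0.5354 -0.0572  0.0701]
scene 236 204 [ 0.497  -0.0492  0.0701]
scene 248 228 [ 0.5854 -0.0605  0.0734]
scene 177 243 [ 0.5479 -0.2209  0.0865]
scene 158 232 [ 0.4949 -0.2461  0.0879]
head 104 [0.4956 0.3578 0.0898] [0.4938 0.359  0.0891] [0.037 0.037 0.012]
```

View pics/crop.png

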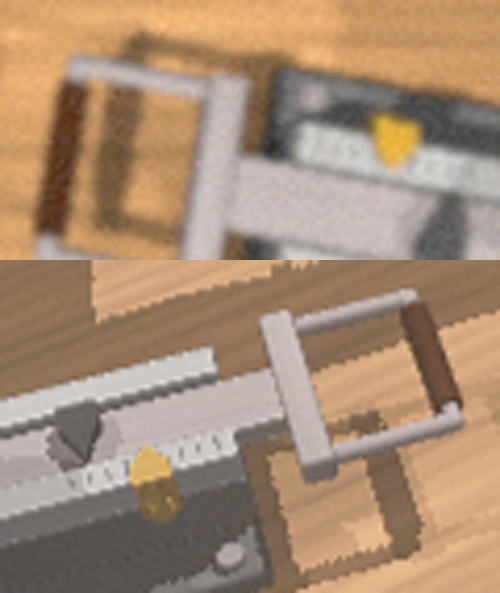

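Crop: the grip is brown, centred near top px (387.5,236). In the scene view the dark pointer tip is at about (159.5,238) and the clip tip at about (175.5,239). I'll press the stop first.

```bash
python3 -m handwheel '{"moves": [[[7.5,-6.8,-3.5],[0,0,0],0],[[7.5,-6.8,-3.5],[0,0,0],0],[[7.5,-6.8,-3.5],[0,0,0],0],[[7.5,-6.8,-3.5],[0,0,0],0],[[7.5,-6.8,-3.5],[0,0,0],0]]}' 40
python3 - <<'E'
from h import *
for n in("top","scene"):
    z=np.load(f"pics/{n}0.npz");P=np.load(f"pics/{n}P.npy");im=z["im"].astype(int)
    hsv=cv2.cvtColor(z["im"],cv2.COLOR_BGR2HSV)
    m=(P[...,2]>.05)&(P[...,2]<.085)&(abs(P[...,1]+.06)<.05)&(abs(P[...,0]-.54)<.08)&(hsv[...,1]>80)
    # brightness
    q=P[m];print(n,m.sum(),q.mean(0).round(4),np.median(q,0).round(4))
    w,V=np.linalg.eigh(np.cov(q[:,:2].T));print("axis",V[:,1],"ang",np.degrees(np.arctan2(V[1,1],V[0,1])),"ext",np.ptp(q[:,:2]@V[:,1]))
    v,u=np.nonzero(m);print(u.mean(),v.mean(),u.min(),u.max(),v.min(),v.max())
    y=(P[...,2]>.075)&(P[...,2]<.1)&(abs(P[...,1]+.22)<.05)&(abs(P[...,0]-.54)<.05)&(hsv[...,1]>120)
    print("brass",y.sum(),P[y].mean(0).round(4),P[y].min(0).round(4),P[y].max(0).round(4))
E
```

```text
time: 0.57
tcp_pos: [0.4152, 0.4307, 0.1625]
tcp_rot: [-0.691, -3.065, 0.0]
ft_force: [-0.3, -0.1, 0.7]
width: 0.0261
finger_force: 0.0
top 210 [ 0.5346 -0.0478  0.0743] [ 0.5349 -0.0477  0.0746]
axis [-0.9704109   0.24145949] ang 166.02730317183187 ext 0.09952766020162768
387.5190476190476 236.27142857142857 382 409 216 252
brass 64 [ 0.5412 -0.2194  0.0891] [ 0.5292 -0.2322  0.0772] [ 0.5507 -0.2101  0.0931]
scene 186 [ 0.5353 -0.0494  0.0747] [ 0.5358 -0.0494  0.075 ]
axis [-0.97781293  0.20948   ] ang 167.90811934143872 ext 0.08656055736501084
242.66129032258064 212.58064516129033 236 250 200 226
brass 62 [ 0.5413 -0.2209  0.0899] [ 0.5279 -0.2318  0.0752] [ 0.553  -0.2113  0.0935]
```

```bash
python3 -m handwheel '{"moves": [[[2.6,-2.4,-1.2],[0,0,0],0],[[2.6,-2.4,-1.2],[0,0,0],0],[[2.6,-2.4,-1.2],[0,0,0],0],[[2.6,-2.4,-1.4],[0,0,0],0],[[2.6,-2.4,-1.6],[0,0,0],0]]}'
```

```text
time: 0.98
tcp_pos: [0.4936, 0.3579, 0.1142]
tcp_rot: [-0.698, -3.063, 0.002]
ft_force: [-1.5, 0.3, -0.8]
width: 0.0001
finger_force: 0.0
```

```bash
python3 -m handwheel '{"moves": [[[0,0,-0.4],[0,0,0],0],[[0,0,-0.7],[0,0,0],0],[[0,0,-0.9],[0,0,0],0],[[0,0,-1.05],[0,0,0],0],[[0,0,-1.05],[0,0,0],0]]}'
```

```text
time: 1.4
tcp_pos: [0.491, 0.3614, 0.0834]
tcp_rot: [-0.688, -3.064, -0.0]
ft_force: [-3.8, -0.7, 6.4]
width: -0.0001
finger_force: 2.9
```

```bash
python3 -m handwheel '{"moves": [[[0,0,-0.1],[0,0,0],0],[[0,0,-0.15],[0,0,0],0],[[0,0,-0.2],[0,0,0],0],[[0,0,-0.2],[0,0,0],0],[[0,0,-0.2],[0,0,0],0]]}'
```

```text
time: 1.82
tcp_pos: [0.4912, 0.3616, 0.0818]
tcp_rot: [0.689, 3.064, 0.003]
ft_force: [-10.8, -4.9, 31.5]
width: 0.0
finger_force: 15.7
```

The stop is bottomed: z is 0.0818 and the force jumped to 31 N. Now retract and travel to above the handle.

```bash
python3 -m handwheel '{"moves": [[[0,0,1.3],[0,0,0],0],[[0,0,2.6],[0,0,0],0],[[0,0,4],[0,0,0],0],[[0.2,-1.3,4],[0,0,1.4],60],[[0.3,-2.6,4],[0,0,2.8],60]]}'
python3 -m handwheel '{"moves": [[[1.2,-11,0],[0,0,0],60],[[1.2,-11,0],[0,0,0],60],[[1.2,-11,0],[0,0,0],60],[[1.2,-11,0],[0,0,0],60],[[1.2,-11,0],[0,0,0],60]]}'
```

```text
time: 2.23
tcp_pos: [0.5019, 0.2854, 0.201]
tcp_rot: [0.295, 3.122, 0.008]
ft_force: [1.6, -2.7, -1.2]
width: 0.0233
finger_force: 0.0
time: 2.65
tcp_pos: [0.5237, 0.0734, 0.1982]
tcp_rot: [0.312, 3.125, -0.0]
ft_force: [1.8, -0.5, -0.2]
width: 0.06
finger_force: 0.0
```

```bash
python3 -m handwheel '{"moves": [[[0.4,-4.1,0],[0,0,0],60],[[0.4,-4.1,0],[0,0,0],60],[[0.4,-4.1,0],[0,0,0],60],[[0.4,-4.1,0],[0,0,0],60],[[0.4,-4.1,0],[0,0,0],60]]}'
cat > m.py <<'E'
from h import *
import sys
t=sys.argv[1]
im,d,K,T=grab("wrist",t);P=pts(d,K,T);hsv=cv2.cvtColor(im,cv2.COLOR_BGR2HSV)
o=robot.get_obs();print(o["tcp_pos"].round(4),o["tcp_rot"].round(3))
m=(P[...,2]>.05)&(P[...,2]<.085)&(abs(P[...,1]+.05)<.09)&(abs(P[...,0]-.54)<.08)&(hsv[...,1]>80)
m=cv2.morphologyEx(m.astype(np.uint8),cv2.MORPH_OPEN,np.ones((3,3)))>0
q=P[m];w,V=np.linalg.eigh(np.cov(q[:,:2].T));a=V[:,1]*np.sign(V[0,1])
s=q[:,:2]@a;v,u=np.nonzero(m)
print("grip",m.sum(),q.mean(0).round(4),"topz",np.percentile(q[:,2],95).round(4),"ang",np.degrees(np.arctan2(a[1],a[0])).round(1),"len",np.ptp(s).round(4),"mid",(a*(s.max()+s.min())/2+ (q[:,:2].mean(0)-a*s.mean())).round(4),"px",u.min(),u.max(),v.min(),v.max())
E
python3 m.py w1
```

```text
time: 3.07
tcp_pos: [0.5358, -0.051, 0.1978]
tcp_rot: [0.321, 3.125, -0.002]
ft_force: [0.3, 0.9, 0.4]
width: 0.0598
finger_force: 0.0
[ 0.5358 -0.0485  0.1978] [0.316 3.126 0.   ]
grip 1706 [ 0.5317 -0.0473  0.0738] topz 0.0762 ang -12.0 len 0.0829 mid [ 0.5333 -0.0477] px 316 335 140 230
```

View pics/w1.png

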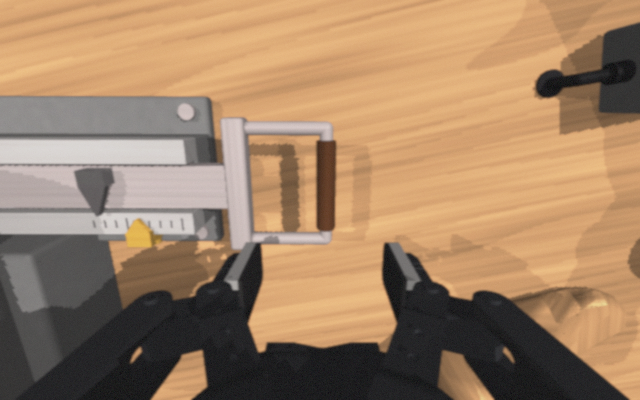

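Wrist view: the grip spans px (316–335, 140–230), the dark pointer's tip is at about (97,213) and the brass clip's tip at about (139,220). Both tips are visible. I'll compute the pull and descend.

```bash
cat >> h.py <<'E'
def ray(u,v,K,T,z):
    r=T[:3,:3]@np.array([(u-K[0,2])/K[0,0],-(v-K[1,2])/K[1,1],-1.]);return T[:3,3]+r*(z-T[2,3])/r[2]
E
python3 - <<'E'
from h import *
z=np.load("pics/w1.npz");K,T=z["K"],z["T"]
p=ray(97,213,K,T,.09);m=ray(139,219,K,T,.09);a=np.radians(-12);xg=np.array([np.sin(a),-np.cos(a)])
print(p,m,xg,"pull",(p-m)[:2]@xg, "gap",(m-p)[:2]@[np.cos(a),np.sin(a)])
im=z["im"][150:260,60:220];cv2.imwrite("pics/c1.png",cv2.resize(im,None,fx=5,fy=5,interpolation=cv2.INTER_CUBIC))
E
python3 -m handwheel '{"moves": [[[-0.05,0,-1],[0,0,0],60],[[-0.05,0,-2],[0,0,0],60],[[-0.05,0,-3],[0,0,0],60],[[-0.05,0,-3.5],[0,0,0],60],[[-0.05,0,-3.5],[0,0,0],60]]}'
```

```text
[ 0.51174978 -0.24533402  0.09      ] [ 0.52437092 -0.21163534  0.09      ] [-0.20791169 -0.9781476 ] pull 0.03558636254010561 gap 0.00533899250960809
time: 3.53
tcp_pos: [0.5322, -0.0455, 0.0897]
tcp_rot: [-0.307, -3.121, -0.001]
ft_force: [-0.7, 0.3, -0.1]
width: 0.0597
finger_force: 0.0
```

View pics/c1.png

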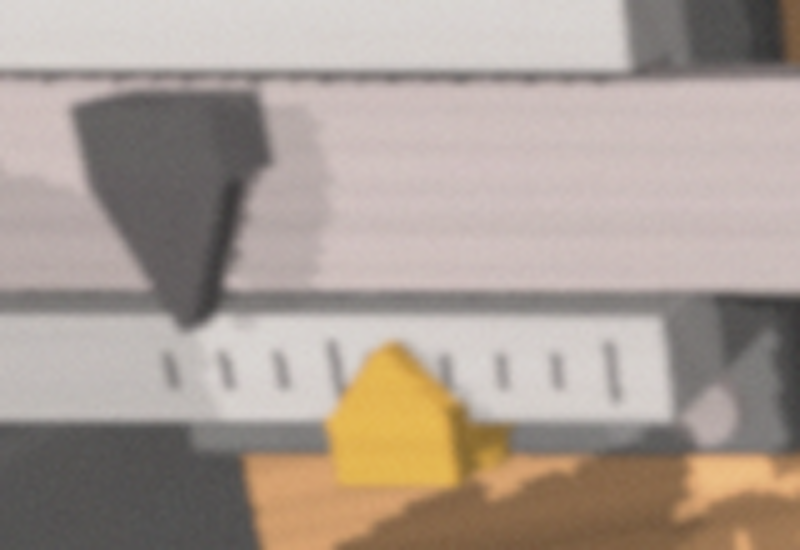

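```bash
python3 -m handwheel '{"moves": [[[0,-0.05,-0.5],[0,0,0],60],[[0,-0.05,-1],[0,0,0],60],[[0,-0.05,-1.4],[0,0,0],60],[[0,-0.05,-1.4],[0,0,0],40],[[0,-0.05,-1.4],[0,0,0],30]]}' 80
python3 -m handwheel '{"moves": [[[0,0,0],[0,0,0],10],[[0,0,0],[0,0,0],10],[[0,0,0],[0,0,0],10],[[0,0,0],[0,0,0],10],[[0,0,0],[0,0,0],10]]}' 80
```

```text
time: 3.95
tcp_pos: [0.5347, -0.0481, 0.0515]
tcp_rot: [0.31, 3.126, 0.001]
ft_force: [0.3, 0.3, 0.4]
width: 0.0368
finger_force: 0.0
time: 4.37
tcp_pos: [0.5355, -0.0478, 0.0524]
tcp_rot: [0.311, 3.123, 0.002]
ft_force: [-1.5, 3.8, 5.8]
width: 0.0156
finger_force: 78.1
```

```bash
python3 -m handwheel '{"moves": [[[0,0,0],[0,0,0],45],[[0,0,0],[0,0,0],45],[[0,0,-0.1],[0,0,0],45],[[0,0,-0.2],[0,0,0],45],[[0,0,-0.25],[0,0,0],10]]}' 80
python3 -m handwheel '{"moves": [[[0,0,0],[0,0,0],10],[[0,0,0],[0,0,0],10],[[0,0,0],[0,0,0],10],[[0,0,0],[0,0,0],10],[[0,0,0],[0,0,0],10]]}' 80
```

```text
time: 4.78
tcp_pos: [0.5341, -0.0498, 0.0427]
tcp_rot: [-0.313, -3.125, 0.001]
ft_force: [-0.2, -0.1, -0.6]
width: 0.034
finger_force: 0.0
time: 5.2
tcp_pos: [0.5344, -0.0476, 0.043]
tcp_rot: [-0.311, -3.126, -0.003]
ft_force: [0.3, 4.9, -1.2]
width: 0.0159
finger_force: 77.9
```

```bash
python3 -m handwheel '{"moves": [[[0.05,0.25,0],[0,0,0],10],[[0.11,0.5,0],[0,0,0],10],[[0.16,0.75,0],[0,0,0],10],[[0.22,1.05,0],[0,0,0],10],[[0.22,1.05,0],[0,0,0],10]]}' 80
python3 - <<'E'
from h import *
im,d,K,T=grab("wrist","w2");cv2.imwrite("pics/c2.png",cv2.resize(im[60:400,0:300],None,fx=2.3,fy=1.7,interpolation=cv2.INTER_CUBIC))
E
```

```text
time: 5.62
tcp_pos: [0.5402, -0.0198, 0.043]
tcp_rot: [-0.315, -3.124, 0.005]
ft_force: [-1.5, -9.8, 2.1]
width: 0.0162
finger_force: 78.6
```

View pics/c2.png

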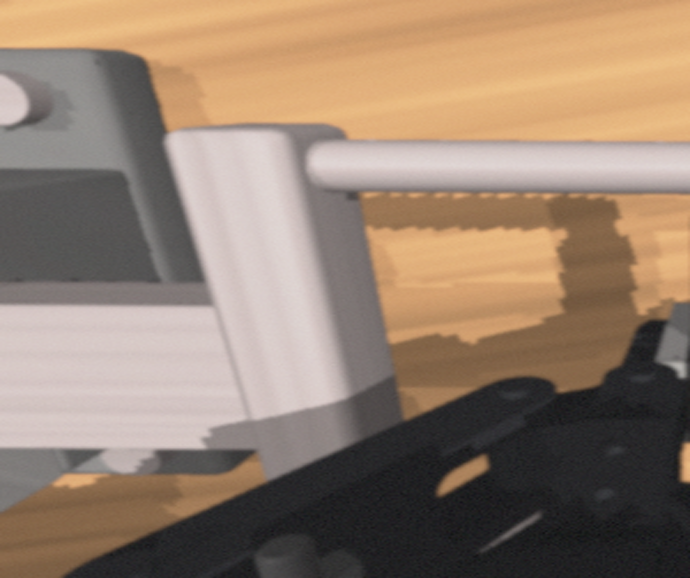

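The wrist picture shows only the cross piece and side arm. The tips are out of its view, so I'll use the scene and top cameras.

```bash
cat > v.py <<'E'
from h import *
import sys
t=sys.argv[1];A=[]
for n,(u,v),w in(("scene",(165,238),30),("top",(455,235),30)):
    F=np.mean([robot.grab_frame(n)[0].astype(float) for _ in range(6)],0)
    np.save(f"pics/{t}{n}.npy",F)
    c=F[v-18:v+18,u-w:u+w];A.append(cv2.resize(np.clip(c*1.3,0,255).astype(np.uint8),None,fx=10,fy=8,interpolation=cv2.INTER_CUBIC))
cv2.imwrite(f"pics/{t}.png",np.vstack(A));X=[robot.get_obs()["tcp_pos"] for _ in range(3)];print(X)
E
python3 v.py v1
```

```text
[array([ 0.53985042, -0.02158663,  0.0429708 ]), array([ 0.53985042, -0.02158663,  0.0429708 ]), array([ 0.53985042, -0.02158663,  0.0429708 ])]
```

View pics/v1.png

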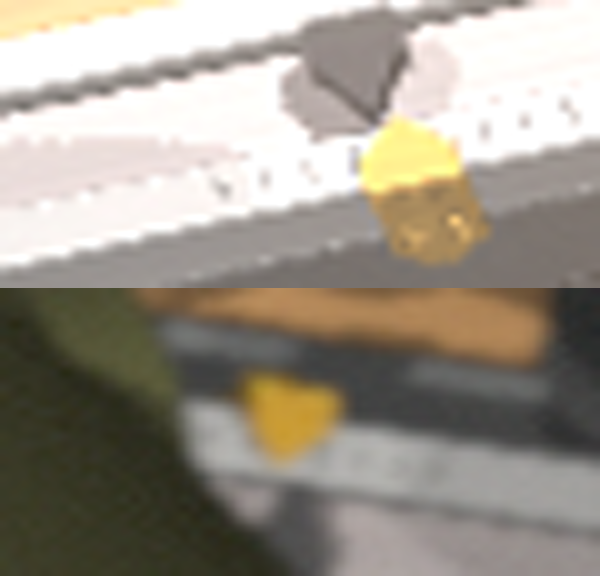

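Scene crop: the pointer tip is at about (172.8,235.2) and the mark tip at about (175.2,234.8). In the top crop the mark tip is at (453.5,238.7) and the pointer at about (455,241.6). The pointer is still a few mm short.

```bash
python3 - <<'E'
from h import *
a=np.radians(-12);xg=np.array([np.sin(a),-np.cos(a)]);yg=np.array([np.cos(a),np.sin(a)])
for n,p,m in(("scene",(172.8,235.25),(175.2,234.75)),("top",(455,241.6),(453.5,238.75)),("scene",(159.3,238.2),(175.2,234.75))):
    K,T=campose(n);P=ray(*p,K,T,.09);M=ray(*m,K,T,.09);e=(P-M)[:2];print(n,P,M,"x",e@xg,"y",e@yg)
K,T=campose("scene")
for d in((0,0),(1,0),(0,1)): print(ray(172.8+d[0],235.25+d[1],K,T,.09)[:2]@xg)
E
python3 -m handwheel '{"moves": [[[0,0,0],[0,0,0],10],[[0,0,0],[0,0,0],10],[[0,0,0],[0,0,0],10]]}' 80
```

```text
scene [ 0.52436214 -0.22100122  0.09      ] [ 0.52593645 -0.21582082  0.09      ] x 0.005394512123150418 y -0.00046283819374821206
top [ 0.51720147 -0.22165625  0.09      ] [ 0.52470599 -0.21813972  0.09      ] x 0.004999968385549565 y -0.006609401060566164
scene [ 0.51595246 -0.25007889  0.09      ] [ 0.52593645 -0.21582082  0.09      ] x 0.03558523584750564 y -0.0026431588039261588
0.10715079323215562
0.10500257605101072
0.10761664831889264
time: 6.52
tcp_pos: [0.5398, -0.0216, 0.043]
tcp_rot: [-0.317, -3.124, 0.007]
ft_force: [-1.7, -8.8, 1.1]
width: 0.016
finger_force: 78.7
```

```bash
python3 -m handwheel '{"moves": [[[0.02,0.09,0],[0,0,0],10],[[0.04,0.19,0],[0,0,0],10],[[0.04,0.19,0],[0,0,0],10],[[0.04,0.19,0],[0,0,0],10],[[0.04,0.19,0],[0,0,0],10]]}' 80
cat > v2.py <<'E'
from h import *
import sys
t=sys.argv[1]
F=np.mean([robot.grab_frame("scene")[0].astype(float) for _ in range(8)],0)
np.save(f"pics/{t}.npy",F)
K,T=campose("scene");a=np.radians(-12);yg=np.array([np.cos(a),np.sin(a),0])
u0,v0,s=150,220,16
c=cv2.resize(np.clip(F[v0:v0+36,u0:u0+48],0,255).astype(np.uint8),None,fx=s,fy=s,interpolation=cv2.INTER_CUBIC)
def pr(X):
    q=T[:3,:3].T@(X-T[:3,3]);return np.array([K[0,2]+K[0,0]*q[0]/-q[2],K[1,2]-K[1,1]*q[1]/-q[2]])
M=ray(175.2,234.75,K,T,.09)
for dx in(-.01,0,.01):
    X=M-dx*np.array([np.sin(a),-np.cos(a),0])
    p,q=[tuple(int(x) for x in (pr(X+yg*k)-[u0,v0]+.5)*s) for k in(-.03,.03)]
    cv2.line(c,p,q,(0,0,255) if dx==0 else (255,0,0),1)
cv2.imwrite(f"pics/{t}.png",c)
E
python3 v2.py v2
```

```text
time: 6.93
tcp_pos: [0.541, -0.0163, 0.043]
tcp_rot: [-0.318, -3.123, 0.008]
ft_force: [-2.1, -9.8, 0.9]
width: 0.0163
finger_force: 78.7
```

View pics/v2.png

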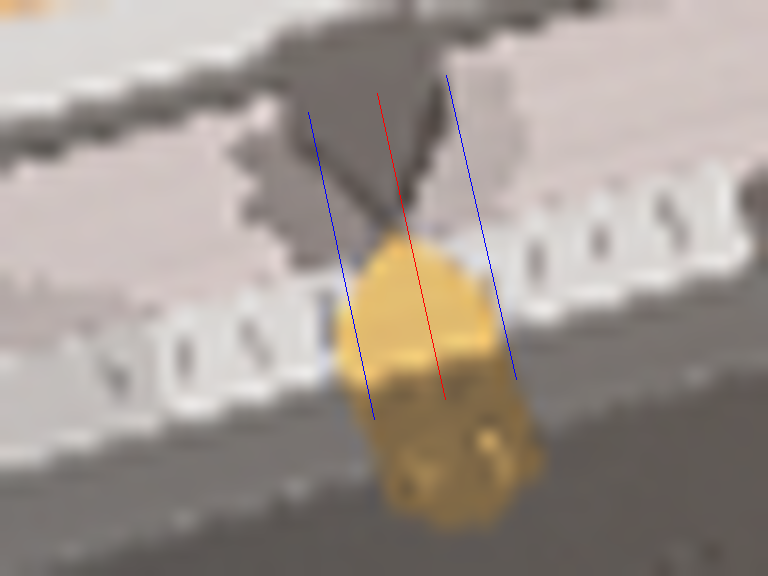

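The pointer axis and the clip axis coincide along the grinder's y line. Pointer tip at zoom px (398,226) and clip tip at (403,236) agree to within about 0.5 mm. I'll check that the hold is steady, then hand in.

```bash
python3 -m handwheel '{"moves": [[[0,0,0],[0,0,0],10],[[0,0,0],[0,0,0],10],[[0,0,0],[0,0,0],10],[[0,0,0],[0,0,0],10],[[0,0,0],[0,0,0],10]]}' 80
python3 - <<'E'
from h import *
F=np.mean([robot.grab_frame("scene")[0].astype(float) for _ in range(8)],0);G=np.load("pics/v2.npy")
s=np.s_[222:236,166:182]
g=lambda x:x[s].mean(-1)
print(np.abs(g(F)-g(G)).max(),cv2.phaseCorrelate(g(G),g(F)))
# tip check: pointer dark mask centroid vs brass centroid, resolved along grinder x at z=.09
K,T=campose("scene");a=np.radians(-12);xg=np.array([np.sin(a),-np.cos(a)]);b=F.astype(np.uint8);hsv=cv2.cvtColor(b,cv2.COLOR_BGR2HSV)
v,u=np.mgrid[:400,:640];box=(abs(u-174)<9)&(v>220)&(v<245)
for nm,m in(("brass",box&(hsv[...,1]>90)&(b[...,2]>180)),("ptr",box&(v<234)&(hsv[...,2]<122)&(hsv[...,1]<60))):
    X=np.array([ray(x,y,K,T,.092)[:2] for x,y in zip(u[m],v[m])]);yy=X@[np.cos(a),np.sin(a)];x=X@xg
    print(nm,m.sum(),"mid-range",(x.min()+x.max())/2,"mean",x.mean())
E
```

```text
time: 7.75
tcp_pos: [0.541, -0.0163, 0.043]
tcp_rot: [-0.318, -3.123, 0.008]
ft_force: [-1.1, -10.3, 2.3]
width: 0.0158
finger_force: 78.7
4.125 ((-0.011430830486670374, 0.5233628399899368), 1.0006595687704027)
brass 61 mid-range 0.1038582986560587 mean 0.10399861216575285
ptr 107 mid-range 0.09842601526280177 mean 0.10249121640691401
```

```bash
python3 - <<'E'
from h import *
G=np.load("pics/v2.npy").mean(-1);H=np.load("pics/v2.npy")
print("     ",*range(166,184))
for v in range(223,243): print(v,*(f"{int(H[v,u].mean()):3d}{'*' if H[v,u,2]-H[v,u,0]>60 else ' '}" for u in range(166,184)))
E
```

```text
166 167 168 169 170 171 172 173 174 175 176 177 178 179 180 181 182 183
223 145  111  107  109  110  110  111  111  111  110  108  134  187  187  194  205  200  199 
224 117  111  111  111  111  110  110  110  111  109  111  135  182  184  182  182  199  199 
225 114   97  107  109  110  109  109  109  109  109  111   96  176  178  175  174  196  199 
226 199  152  111  108  108  109  108  108  109  109  100   84  175  179  177  177  200  203 
227 212  150  108  108  108  108  109  109  109  110   86   82  160  181  180  179  183  198 
228 154  138  101  106  109  109  108  108  109  111   84  104  172  179  177  176  176  199 
229 132  135  107   83   98  108  109  108  108  106   88  163  180  179  178  177  175  196 
230 133  137  133  115  100   98  108  109  109   92   93  177  179  177  175  173  189  197 
231 143  136  136  134  130   93   94  107  112   81  160  177  176  174  176  175  200  203 
232 135  135  136  137  137  129   88   95  107   78  174  180  179  179  179  196  203  201 
233 130  133  134  134  134  136  128   88   98  136  180  181  179  177  175  182  202  216 
234 187  136  130  134  137  137  139  115  114  145  178  163  187  203  205  205  211  215 
235 202  196  141  134  135  135  134  130  167* 172* 194* 197  210  214  214  213  215  174 
236 204  207  139  129  150  166  134  176* 178* 175* 181* 182* 178  214  217  216  217  159 
237 186  206  205  203  207  212  181* 178* 176* 175* 175* 176* 174* 194* 177  213  216  180 
238 209  212  217  197  164  208  182* 176* 177* 176* 177* 177* 175* 177* 165* 212  216  208 
239 215  214  215  213  159  193* 178* 177* 176* 175* 174* 174* 173* 173* 166* 195  198  223 
240 213  216  216  219  147  175* 175* 172* 173* 174* 173* 174* 175* 176* 175* 164  142  146 
241 191  214  215  217  157  179* 175* 174* 174* 176* 177* 177* 184* 181* 174* 126  115  111 
242 176  212  215  217  210  189* 177* 177* 178* 184* 181* 148* 129* 124* 120* 104  116  116
```

```bash
python3 -m handwheel '{"moves": [[[0.002,0.01,0],[0,0,0],10],[[0.002,0.01,0],[0,0,0],10],[[0.002,0.01,0],[0,0,0],10],[[0.002,0.01,0],[0,0,0],10],[[0.002,0.01,0],[0,0,0],10]]}' 80
python3 -c "
from plant import robot
print(robot.hand_in())"
```

```text
time: 8.57
tcp_pos: [0.5409, -0.0163, 0.043]
tcp_rot: [-0.318, -3.123, 0.008]
ft_force: [-2.4, -10.6, 1.8]
width: 0.0161
finger_force: 78.7
the job is handed in; nothing more can be done
None
```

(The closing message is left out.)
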